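# Load the inspection roller lane

### The job

Slide the stop at the low end of the roller lane fully home across the lane. Then push the two board pallets off the deck on to the rollers one at a time, the one nearer the rollers first: let each roll down by itself, without the hand following it down the lane, and start the second only when the first rests against the stop, so that both end up queued, one against the stop and the other against the first. Leave everything else on the bench alone.

Things in the scene. Friction and masses are not known exactly. Their poses are not given: they have to be found in the camera images.
- lane: fixed gravity-roller lane; origin on the table below the line where deck and rollers meet, midway across. y points uphill (rollers to deck), x across (away from the robot at yaw 0), z up. Level white deck: y 0 to 285 mm, 170 mm wide, 70 mm above the table. Rollers: from y = 0 towards -y, down at 7 degrees, starting level with the deck, in a channel 110 mm wide with lips 20 mm above them
- lane_edge (a point): point on the deck's edge at the middle of the lane, 70 mm above the table; lane axes. Beside it slippery blue flared guides, 18 mm above the deck, narrow from 146 mm (22 mm uphill of it) to 110 mm. A pallet whose centre is pushed 10 to 30 mm past this edge tips on to the rollers and runs down by itself at about 0.2 to 0.4 m/s
- rest_first (a point): where the centre of a pallet lies that rests against the home stop: lane y = -232 mm, 57 mm above the table; the next one, queued behind it, lies with its centre at lane y = -153 mm, 67 mm above the table
- stop (a joint): the yellow stop plate at the low end of the lane, sliding across it along the lane's +x: 0 = withdrawn on the robot's side (lane open), 0.075 m = home across the lane, against its end. It starts at 0 to 0.02. It moves with about 2 N and stays where it is left
- stop_pad (a point): middle of the outer face (facing the lane's -x, towards the robot) of the red push pad on the end of the stop plate; pad 14 mm thick, 34 mm along the lane, 44 mm high, its centre 57 mm above the table. Push it along the lane's +x; it moves with the stop
- pallet_blue_center (a point): centre (15 mm above the underside) of the blue board pallet: a flat block 100 mm (x) by 80 mm (y) by 30 mm high, 0.25 to 0.5 kg, a green circuit board on top. It stands on the deck, 100 mm side across the lane, up to 9 degrees askew; either pallet may be the nearer to the rollers, the gap between them is at least 45 mm. Too wide to grasp: push its rear (uphill) face
- pallet_orange_center (a point): centre (15 mm above the underside) of the orange board pallet: a flat block 100 mm (x) by 80 mm (y) by 30 mm high, 0.25 to 0.5 kg, a green circuit board on top. It stands on the deck, 100 mm side across the lane, up to 9 degrees askew; either pallet may be the nearer to the rollers, the gap between them is at least 45 mm. Too wide to grasp: push its rear (uphill) face
- flux_bottle: bystander, leave alone: brown bottle, 44 mm across, 110 mm tall; origin at the middle of its underside
- screwdriver: bystander, leave alone: screwdriver, 170 mm long, lying flat; origin at the middle of its underside
- tweezers: bystander, leave alone: steel tweezers, 115 mm long, lying flat; origin at the middle of its underside
- wire_spool: bystander, leave alone: spool of solder, 52 mm across, 34 mm tall; origin at the middle of its underside
- brush: bystander, leave alone: brush, 160 mm long, lying flat; origin at the middle of its underside
- paste_jar: bystander, leave alone: green jar with a white cap, 52 mm across, 55 mm tall; origin at the middle of its underside

How it is judged:
On the way, in this order (a step that is already met when the one before it is completed fails the run):
1. the stop is home, with both pallets still on the deck (value of joint stop above 0.07 m and y of each of pallet_blue_center, pallet_orange_center in the frame of lane above 0.03 m), for 0.2 s.
2. one pallet rests against the stop while the other is still on the deck (centre at least 30 mm before its edge) (((y of pallet_blue_center in the frame of lane between -0.245 and -0.224 m and x of pallet_blue_center in the frame of lane between -0.02 and 0.02 m and angle between pallet_blue_center's own z axis and vertical below 0.2 rad and y of pallet_orange_center in the frame of lane above 0.03 m and linear speed of pallet_blue below 0.02 m/s) or (y of pallet_orange_center in the frame of lane between -0.245 and -0.224 m and x of pallet_orange_center in the frame of lane between -0.02 and 0.02 m and angle between pallet_orange_center's own z axis and vertical below 0.2 rad and y of pallet_blue_center in the frame of lane above 0.03 m and linear speed of pallet_orange below 0.02 m/s))), for 0.2 s.
At the end, for the whole second after the job is handed in: The stop is home (joint above 0.070 m); one pallet lies on the rollers against it (centre at lane y = -224 to -245 mm), the other behind it (y = -140 to -170 mm), both within 20 mm of the lane's middle, flat on the rollers (tilt under 0.2 rad) and at rest (value of joint stop above 0.07 m and ((y of pallet_blue_center in the frame of lane between -0.245 and -0.224 m and x of pallet_blue_center in the frame of lane between -0.02 and 0.02 m and angle between each of pallet_blue_center, pallet_orange_center's own z axis and vertical below 0.2 rad and y of pallet_orange_center in the frame of lane between -0.17 and -0.14 m and x of pallet_orange_center in the frame of lane between -0.02 and 0.02 m) or (y of pallet_orange_center in the frame of lane between -0.245 and -0.224 m and x of pallet_orange_center in the frame of lane between -0.02 and 0.02 m and angle between each of pallet_orange_center, pallet_blue_center's own z axis and vertical below 0.2 rad and y of pallet_blue_center in the frame of lane between -0.17 and -0.14 m and x of pallet_blue_center in the frame of lane between -0.02 and 0.02 m)) and linear speed of each of pallet_blue, pallet_orange below 0.02 m/s); the robot touches nothing.
It fails at once if the robot pushes a pallet (over 1 N) that is already well on the rollers (centre more than 90 mm past the deck edge) ((y of pallet_blue_center in the frame of lane below -0.09 m and contact force between any of the fingers, the arm and pallet_blue above 1 N) or (y of pallet_orange_center in the frame of lane below -0.09 m and contact force between any of the fingers, the arm and pallet_orange above 1 N)).
It fails at once if a pallet is tipped by more than 0.4 rad (angle between any of pallet_blue_center, pallet_orange_center's own z axis and vertical above 0.4 rad).
It fails at once if a bystander is moved by more than 30 mm (distance of any of flux_bottle, screwdriver, tweezers, wire_spool, brush, paste_jar from where it was at the start of the episode above 0.03 m).
It also fails if it takes over 58 s, if anything falls off the work surface, if the arm or the gripper's body presses on something with over 40 N, if the wrist force passes 120 N, or if a joint passes its speed limit or range.

### The arm

A 6-joint arm with a two-finger parallel gripper is mounted at the origin on the work surface. World frame = base frame: x ahead of the robot, y to its left, z up, the work surface at z = 0. Lengths are in m, angles in rad, forces in N, time in s.
With the tool pointing down it reaches from about 0.3 to 0.825 m from the base axis. Payload 5.4 kg.
Tool frame: the origin (TCP) lies between the finger pads; the fingertips stand r.tcp_to_tips ahead of it and the grasp point (between the pads) lies 11 mm behind it (r.tcp_to_tips is the distance from the TCP to the fingertips, in m); z points along the fingers, y is the direction in which the jaws open and shut (so a half turn about z gives the same grasp; the last joint's range is limited). The gripper opens to 92 mm and grips with 3 to 60 N. Pads are 20 mm wide; open, the fingers measure 128 mm over their backs; the gripper's body (75 mm by 189 mm) begins 69 mm behind the grasp point.
Start: joints at [1.032, 0.158, 1.597, -0, 1.386, -0.21], TCP at [0.186, 0.544, 0.223] pointing down, gripper open.
Joint ranges: [-2.91, 2.91], [-0.94, 2.29], [0.18, 2.7], [-1.29, 4.43], [0.17, 2.64], [-3, 3]. Speed limits (rad/s): [2.57, 2.57, 3.14, 3.14, 3.14, 3.14].

### API

Orientations are given as a rotation vector (axis times angle).
In Python, from workcell import r gives the robot as it stands.
- The arm moves only by the tool move_arm, never from a script. Its argument "increments" is text: rows parted by semicolons, each of 5 numbers parted by spaces: the finger opening in mm, from 0 to 91.9, then the shift along the tool's x, y, z in mm, then the turn about the tool's z in degrees. In form: gripper tx ty tz roll; .... A call has 1 to 10 rows; each row is the pose to reach, as a shift and turn from the pose commanded when the call began, along the tool's axes at that moment; what a row does not reach only later rows make up. A row lasts 1/8 s, in which the tool goes at most 62.5 mm and 10.7 degrees, less where a joint would pass 70% of its speed; a pose out of reach is approached as far as the arm can. A call with a gripper value outside its range is refused whole. The fingers move at their own pace and stop on an object; the grip force is fixed at half the most. Time passes only in rows, so rows that repeat a pose let the fingers close. It gives the time, the measured TCP pose, the force and the opening at its end, in the units of the state.
- r.read_state(): the state, without advancing time (a new reading comes with each control period).
- r.camera(name): name is "side" or "top" or "wrist"; returns a dict with "image" (384x512x3 uint8, red, green, blue), "z_map" (384x512 float32, m along the optical axis (not along the pixel's ray), 0 where there is no reading), "fov_y" (degrees; the focal length in pixels is half the picture's height over the tangent of half this angle, whatever the lens; pixels are square), "cx", "cy" (the principal point, pixels), "dist" ([k1, k2, p1, p2, k3] as OpenCV has them; the pictures are not rectified), "R" (3x3) and "t" (3): a world point X has camera coordinates R X + t. Camera axes: x right, y down, z forward; pixel columns grow to the right and rows downward; lengths in m; the calibration is good to about 2 mm. A picture is of the moment at which its call begins.
- r.job_done(): hands the job in, once; it reports no verdict.
The state is a dict: "time_s": time; "qpos": joint angles; "joint_velocities": joint speeds; "effort": joint torques, N m; "tcp_pos": TCP position; "tool_rot": TCP orientation; "contact_force": force on the tool from outside, world axes, zero at the start; "moment": the same for the moment, N m; "gripper_width": finger opening in m.
Only numpy, scipy, OpenCV 4.12 (cv2) and the standard library are available. Lean on these libraries where they do the work, as an engineer would, in place of code of your own. Each camera call takes 0.05 s, during which the arm holds its last target. There are 200 camera calls.

## Working session

There is one attempt and no reset: what is moved stays moved. The work goes in short steps, Python scripts to look and compute and a tool call to move; the robot and the scene stay as the last step left them, time stands still between calls to the robot, and variables do not carry over. Pictures are saved under pics/ and viewed, about 8 in all and at most 12, crops included, and the job is handed in when it is done.

Besides the shell and the picture viewer there is one more tool, called after "Call:" by a JSON object that holds its "fn" and its "kwargs". move_arm: Moves the arm, as the interface text tells. Its arguments: {"type":"object","properties":{"increments":{"type":"string"}},"required":["increments"]}

```bash
mkdir -p pics
cat > h.py <<'E'
from workcell import r
import numpy as np, cv2
from scipy.spatial.transform import Rotation as Ro
def K(c):
    f=192/np.tan(np.radians(c["fov_y"])/2); return np.array([[f,0,c["cx"]],[0,f,c["cy"]],[0,0,1.]])
def ray(c,px,z):
    u=cv2.undistortPoints(np.float64(px).reshape(-1,1,2),K(c),np.float64(c["dist"])).reshape(-1,2)
    d=np.c_[u,np.ones(len(u))]@c["R"]; o=-np.asarray(c["R"]).T@c["t"]
    return o+d*((z-o[2])/d[:,2])[:,None]
def proj(c,X):
    return cv2.projectPoints(np.float64(X).reshape(-1,1,3),cv2.Rodrigues(np.float64(c["R"]))[0],np.float64(c["t"]),K(c),np.float64(c["dist"]))[0].reshape(-1,2)
def save(c,n): cv2.imwrite(f"pics/{n}.png",c["image"][:,:,::-1])
E
python3 - <<'E'
from h import *
s=r.read_state(); print(s["tcp_pos"],s["tool_rot"],s["time_s"],r.tcp_to_tips, Ro.from_rotvec(s["tool_rot"]).as_matrix().round(3))
a=[]
for n in("top","side"):
    c=r.camera(n); a.append(c["image"]); np.save(n,c,allow_pickle=True); print(n,c["R"],c["t"],c["fov_y"],c["dist"])
    cv2.imwrite(f"pics/{n}0.png",cv2.resize(c["image"][:,:,::-1],(800,600)))
E
```

```text
[0.18536482 0.54366999 0.22164439] [-5.13982112e-01 -3.09855992e+00  2.66465137e-03] 0.0 0.008 [[-0.946  0.323 -0.001]
 [ 0.323  0.946 -0.002]
 [ 0.    -0.002 -1.   ]]
top [[ 0.0012579  -0.99963911 -0.0268342 ]
 [-0.99422139  0.00163025 -0.10733673]
 [ 0.10734174  0.02681415 -0.99386053]] [0.10203425 0.52838247 1.10160596] 55.44870785858507 [-0.04097716  0.          0.          0.          0.        ]
side [[ 0.92074374 -0.38974579  0.01814373]
 [-0.20883497 -0.53156974 -0.82086635]
 [ 0.32957386  0.75201851 -0.57083206]] [-0.47132453  0.2245007   0.71968782] 54.40758201959512 [-0.0176493  0.         0.         0.         0.       ]
```

View pics/top0.png

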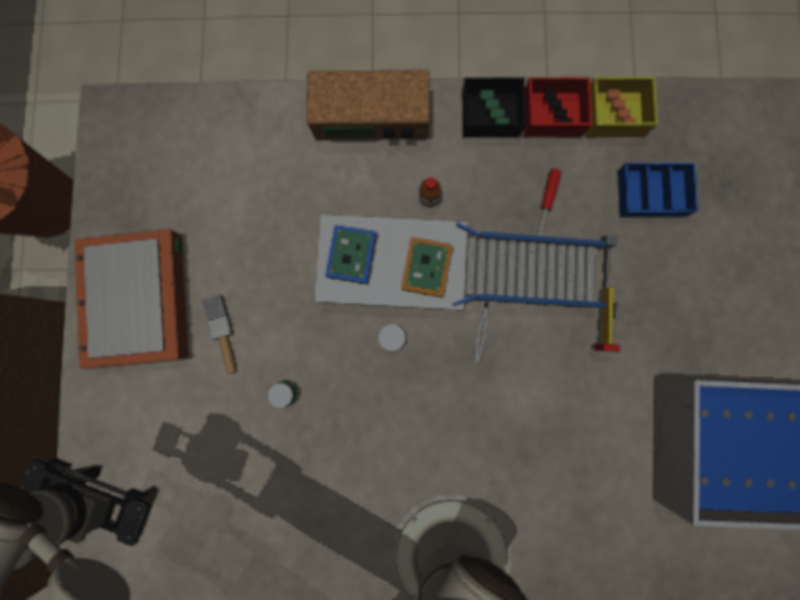

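View pics/side0.png

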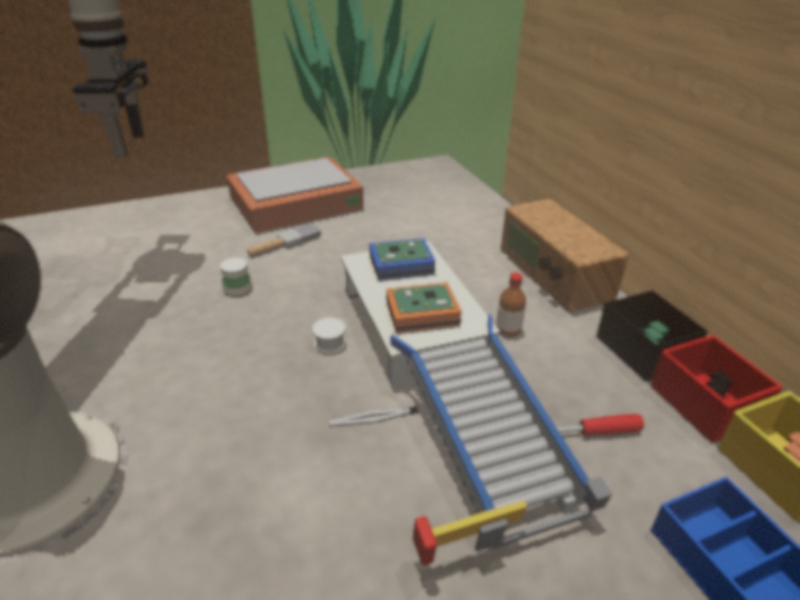

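The top view shows the white deck (320–467, 215–308 in the 800-px picture), the blue pallet at (351,255) and the orange one at (428,266), so orange is nearer the rollers. The stop's red pad is at (607,348). Lane +y runs to image left. Next I'll measure these.

```bash
cat > m.py <<'E'
from h import *
def rect(c,m,z):
    n,l,s,_=cv2.connectedComponentsWithStats(cv2.morphologyEx(m.astype(np.uint8),cv2.MORPH_CLOSE,np.ones((5,5))))
    i=1+np.argmax(s[1:,4]); p=np.argwhere(l==i)[:,::-1]
    h=cv2.convexHull(p.astype(np.int32)).reshape(-1,2)
    P=ray(c,h,z)[:,:2]
    q=cv2.minAreaRect((P*1000).astype(np.float32)); b=cv2.boxPoints(q)
    return np.array(q[0]),q[1],q[2],b,s[i,4]
def masks(c):
    im=c["image"]; H=cv2.cvtColor(im,cv2.COLOR_RGB2HSV); h,s,v=[H[...,k].astype(int) for k in range(3)]
    yy,xx=np.mgrid[:384,:512]
    roi=(xx>195)&(xx<300)&(yy>130)&(yy<205)
    roiL=(xx>195)&(xx<400)&(yy>125)&(yy<235)
    d={}
    d["deck"]=((s<45)&(v>120)&roi, .07)
    d["blue"]=((h>100)&(h<130)&(s>110)&roi&(xx<288),.1)
    d["orange"]=((h>5)&(h<22)&(s>120)&roiL&(v>60)&(xx<375),.1)
    d["pad"]=(((h<6)|(h>174))&(s>150)&(xx>370)&(xx<405)&(yy>150)&(yy<240),.079)
    return d
E
python3 - <<'E'
from m import *
c=np.load("top.npy",allow_pickle=True).item()
for k,(m,z) in masks(c).items():
    q=rect(c,m,z); print(k,q[0].round(1),np.round(q[1],1),round(q[2],1),q[3].round(0).tolist(),q[4])
# depth heights: deck, pallets
im=c["z_map"]
for n,px in dict(deck=(245,150),blue=(224,165),orange=(273,171),padtop=(389,222)).items():
    Z=im[px[1],px[0]]; print(n, (np.linalg.inv(K(c))@np.array([px[0],px[1],1])*Z-c["t"])@c["R"])
H=cv2.resize(c["image"][120:240,190:410,::-1],(800,436),interpolation=cv2.INTER_NEAREST); cv2.imwrite("pics/crop.png",H)
E
```

```text
deck [568.8 117.4] [281.1 167.3] 86.8 [[477.0, -18.0], [645.0, -28.0], [660.0, 253.0], [493.0, 262.0]] 2988
blue [578.2 190.9] [78.4 97.7] 80.3 [[523.0, 160.0], [620.0, 144.0], [633.0, 221.0], [537.0, 238.0]] 278
orange [553.3  48.2] [77.4 97.9] 78.8 [[498.0, 20.0], [594.0, 1.0], [609.0, 77.0], [513.0, 96.0]] 262
pad [ 403.9 -288.1] [43.7 11.5] 81.8 [[395.0, -309.0], [406.0, -311.0], [413.0, -267.0], [401.0, -266.0]] 56
deck [0.62067333 0.13195101 0.06716536]
blue [0.56966181 0.1912393  0.10167142]
orange [0.55144072 0.04838701 0.10308889]
padtop [ 0.40480433 -0.28577216  0.08398526]
```

View pics/crop.png

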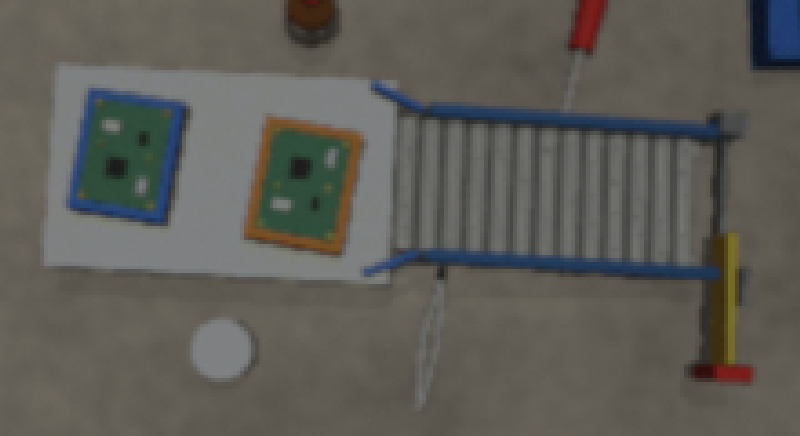

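```bash
cat >> h.py <<'E'
O=np.array([.561,-.025,0]); YAW=np.arctan2(-.0552,1)
LR=Ro.from_euler('z',YAW).as_matrix()
def L2W(p): return O+LR@(np.array(p)/1000)
def W2L(p): return LR.T@(np.array(p)-O)*1000
def plan(pts,lane=True):
    s=r.read_state(); T=Ro.from_rotvec(s["tool_rot"]).as_matrix(); a=np.degrees(np.arctan2(T[1,1],T[0,1]))
    print("t",s["time_s"],"lane tcp",W2L(s["tcp_pos"]).round(1),"roll to lane x:",round(a-np.degrees(YAW),1),"F lane",(LR.T@s["contact_force"]).round(1),s["qpos"].round(2),s["gripper_width"])
    for p in pts:
        w=L2W(p) if lane else np.array(p)/1000
        print(p,"->",(T.T@(w-s["tcp_pos"])*1000).round(1))
E
python3 -c "
from h import *
c=np.load('top.npy',allow_pickle=True).item(); print(-c['R'].T@c['t'])
plan([[420,150,222],[370,-150,222],[351,-290,222]],False)
for b in ([498,20],[594,1],[609,77],[513,96],[523,160],[620,144],[633,221],[537,238]): print(W2L([b[0]/1e3,b[1]/1e3,0]).round(0))
"
```

```text
[0.4069525  0.0715974  1.15429554]
t 0.1 lane tcp [-406.4  547.2  221.7] roll to lane x: 74.3 F lane [-0.3 -1.   0.7] [ 1.03  0.16  1.6   0.    1.39 -0.21] 0.0919723110224399
[420, 150, 222] -> [-3.492e+02 -2.969e+02  1.000e-01]
[370, -150, 222] -> [-398.7 -597.     0.6]
[351, -290, 222] -> [-425.9 -735.6    0.8]
[-65.  41.   0.]
[32. 28.  0.]
[ 42. 104.   0.]
[-55. 118.   0.]
[-48. 183.   0.]
[ 50. 172.   0.]
[ 58. 250.   0.]
[-38. 261.   0.]
```

Call:
{"fn": "move_arm", "kwargs": {"increments": "0 -45 -38 0 10; 0 -90 -76 0 20; 0 -135 -115 0 30; 0 -180 -153 0 40; 0 -225 -191 0 50; 0 -270 -230 0 60; 0 -315 -268 0 70; 0 -349 -297 0 74.3; 0 -357 -347 0 74.3; 0 -365 -397 0 74.3"}}

```text
time_s: 1.35
tcp_pos: [0.4024, 0.0491, 0.2222]
tool_rot: [-2.281, -2.16, 0.001]
contact_force: [0.8, -0.1, 0.3]
gripper_width: 0.0002
```

```bash
python3 -c "
from h import *
plan([[-195,-276,222],[-195,-276,54],[-172,-276,54]])"
```

```text
t 1.35 lane tcp [-162.4   65.2  222.2] roll to lane x: 0.0 F lane [ 0.8 -0.1  0.3] [-0.18 -0.31  2.04 -0.    1.41 -0.12] 0.0002245115477518211
[-195, -276, 222] -> [-3.412e+02 -3.280e+01  2.000e-01]
[-195, -276, 54] -> [-341.2  -32.7  168.2]
[-172, -276, 54] -> [-341.2   -9.7  168.2]
```

Call:
{"fn": "move_arm", "kwargs": {"increments": "0 -55 -6 0 0; 0 -110 -12 0 0; 0 -165 -18 0 0; 0 -220 -24 0 0; 0 -275 -30 0 0; 0 -325 -33 0 0; 0 -341 -33 30 0; 0 -341 -33 80 0; 0 -341 -33 130 0; 0 -341 -33 160 0"}}

```text
time_s: 2.6
tcp_pos: [0.35, -0.2865, 0.0597]
tool_rot: [-2.279, -2.157, -0.001]
contact_force: [0.7, -0.1, 0.9]
gripper_width: 0.0004
```

```bash
python3 -c "
from h import *
plan([[-195,-276,54],[-92,-276,54]])
a=[r.camera(n)['image'] for n in ('top','side')]
cv2.imwrite('pics/b.png',np.hstack([cv2.resize(a[0][150:280,330:460],(400,400)),cv2.resize(a[1][250:384,200:334],(400,400))])[:,:,::-1])"
```

```text
t 2.6 lane tcp [-196.2 -272.7   59.7] roll to lane x: 0.0 F lane [ 0.7 -0.1  0.9] [-0.95  0.05  2.07 -0.    1.03 -0.9 ] 0.00043101539221479567
[-195, -276, 54] -> [-3.3  1.2  5.7]
[-92, -276, 54] -> [ -3.3 104.2   5.4]
```

View pics/b.png

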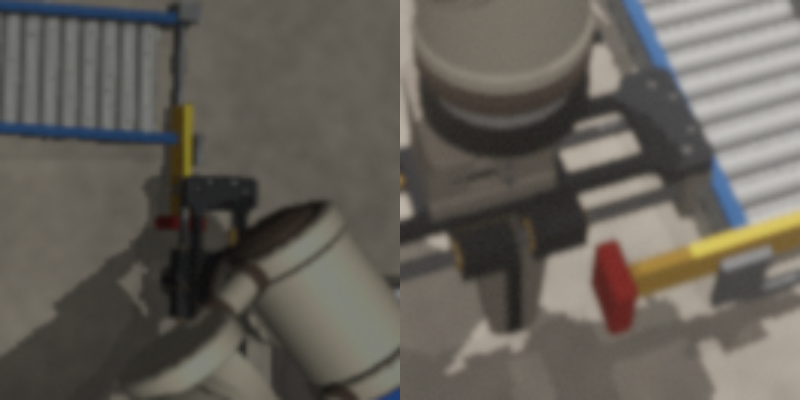

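The fingers stand in front of the red pad's outer face and in line with it. I'll push now.

Call:
{"fn": "move_arm", "kwargs": {"increments": "0 -3 10 4 0; 0 -3 20 4 0; 0 -3 28 4 0; 0 -3 36 4 0; 0 -3 44 4 0; 0 -3 52 4 0; 0 -3 60 4 0; 0 -3 68 4 0; 0 -3 74 4 0; 0 -3 80 4 0"}}

```text
time_s: 3.95
tcp_pos: [0.4314, -0.2955, 0.0585]
tool_rot: [-2.281, -2.16, 0.0]
contact_force: [-2.1, -1.4, 1.6]
gripper_width: 0.0008
```

Call:
{"fn": "move_arm", "kwargs": {"increments": "0 0 4 0 0; 0 0 8 0 0"}}

```text
time_s: 4.2
tcp_pos: [0.4386, -0.2959, 0.0585]
tool_rot: [-2.28, -2.159, 0.002]
contact_force: [-13.0, -2.2, 6.2]
gripper_width: 0.0004
```

Call:
{"fn": "move_arm", "kwargs": {"increments": "0 0 3 0 0; 0 0 3 0 0"}}

```text
time_s: 4.45
tcp_pos: [0.4385, -0.2959, 0.0585]
tool_rot: [-2.275, -2.156, 0.008]
contact_force: [-18.1, -0.6, 11.6]
gripper_width: 0.0006
```

```bash
python3 -c "
from h import *
plan([])
a=r.camera('side')
save(a,'x')
c=a; print(proj(c,[L2W([-75,-276,57]),L2W([55,-276,60])]))
cv2.imwrite('pics/c.png',cv2.resize(a['image'][230:384,220:420],(800,616))[:600,:,::-1])"
```

```text
t 4.45 lane tcp [-107.4 -277.2   58.5] roll to lane x: 0.1 F lane [-18.   -1.6  11.6] [-0.82  0.24  1.85 -0.01  1.06 -0.76] 0.0006451023080819976
[[307.90556465 332.93891645]
 [374.82161078 310.45619202]]
```

View pics/c.png

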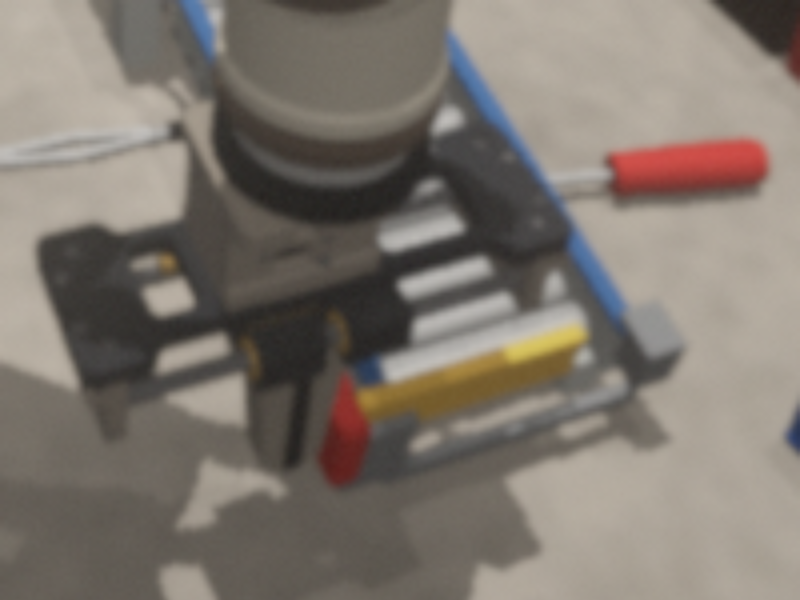

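Call:
{"fn": "move_arm", "kwargs": {"increments": "0 0 -20 0 0; 0 0 -40 0 0; 0 0 -40 -55 0; 0 0 -40 -110 0; 0 0 -40 -150 0; 60 60 -30 -150 0; 60 120 0 -150 0; 60 180 25 -150 0; 60 235 50 -150 0; 60 285 75 -150 0"}}

```text
time_s: 5.75
tcp_pos: [0.5334, -0.0131, 0.2087]
tool_rot: [2.281, 2.16, 0.002]
contact_force: [0.2, -0.4, 1.0]
gripper_width: 0.048
```

```bash
python3 -c "
from h import *
plan([[-5,146,200],[-5,146,90]])
a=r.camera('top'); np.save('t2',a)
cv2.imwrite('pics/d.png',cv2.resize(a['image'][110:260,200:400],(800,600))[:,:,::-1])
from m import *
for k,(m,z) in masks(a).items():
  if k=='pad' : print(rect(a,m,z)[3])
"
```

```text
t 5.75 lane tcp [-28.2  10.3 208.7] roll to lane x: 0.0 F lane [ 0.2 -0.4  1. ] [-0.25  0.06  1.73  0.    1.35 -0.2 ] 0.048041257982663094
[-5, 146, 200] -> [135.6  23.3   8.8]
[-5, 146, 90] -> [135.6  23.2 118.8]
[[ 453.58118 -312.3658 ]
 [ 465.3028  -312.38797]
 [ 465.38086 -271.0858 ]
 [ 453.65924 -271.06363]]
```

View pics/d.png

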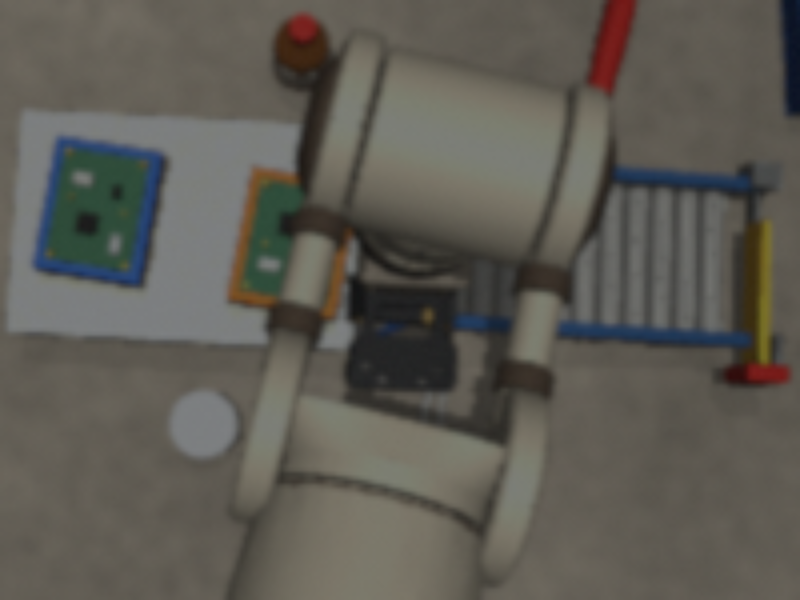

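The stop plate (757,220–360) now spans the lane up to the far block. The push ended on a rigid 18 N stop and the pad moved about 55 mm. Both pallets are still where they were. Next I'll lower the hand into the gap behind orange.

Call:
{"fn": "move_arm", "kwargs": {"increments": "60 50 10 0 0; 60 100 20 0 0; 60 134 23 0 0; 60 134 23 0 0; 60 134 23 40 0; 60 134 23 75 0; 60 134 23 100 0; 60 134 23 115 0; 60 134 23 117 0; 60 134 23 117 0"}}

```text
time_s: 7.05
tcp_pos: [0.5636, 0.1166, 0.0926]
tool_rot: [2.281, 2.159, 0.002]
contact_force: [0.1, 0.7, 0.4]
gripper_width: 0.0598
```

```bash
python3 -c "
from h import *
plan([])
a=r.camera('side')
cv2.imwrite('pics/e.png',cv2.resize(a['image'][130:280,190:390],(800,600))[:,:,::-1])"
```

```text
t 7.05 lane tcp [ -5.2 141.6  92.6] roll to lane x: 0.0 F lane [0.  0.7 0.4] [-0.01  0.29  1.71  0.    1.14  0.05] 0.05977108259461176
```

View pics/e.png

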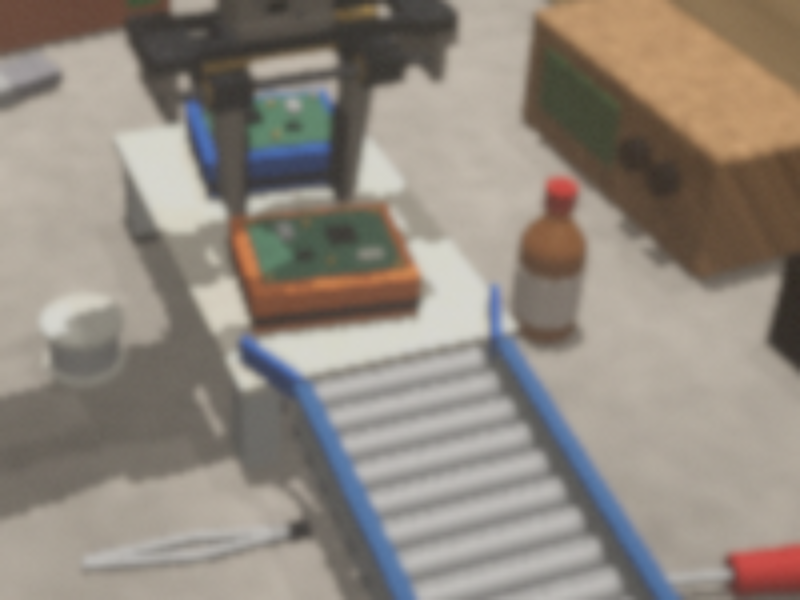

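The fingers are in the gap behind orange and clear of both pallets. I'll push slowly.

Call:
{"fn": "move_arm", "kwargs": {"increments": "60 -10 0 0 0; 60 -19 0 0 0; 60 -27 0 0 0; 60 -35 0 0 0; 60 -43 0 0 0; 60 -51 0 0 0; 60 -59 0 0 0; 60 -67 0 0 0; 60 -75 0 0 0; 60 -82 0 0 0"}}

```text
time_s: 8.35
tcp_pos: [0.5583, 0.0345, 0.0916]
tool_rot: [2.282, 2.16, -0.0]
contact_force: [0.0, 1.5, -0.7]
gripper_width: 0.0601
```

```bash
python3 -c "
from h import *
plan([])
a=r.camera('side')
cv2.imwrite('pics/f.png',cv2.resize(a['image'][130:280,190:390],(800,600))[:,:,::-1])"
```

```text
t 8.35 lane tcp [-6.  59.3 91.6] roll to lane x: 0.0 F lane [-0.1  1.5 -0.7] [-0.15  0.26  1.76 -0.    1.13 -0.1 ] 0.060090755808740355
```

View pics/f.png

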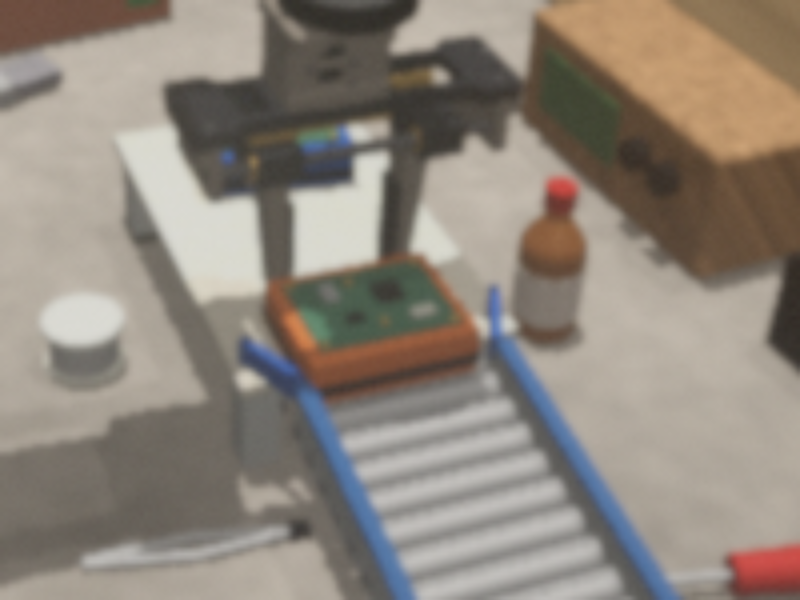

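Orange is square and entering the guides. I'll push a little further, then back off.

Call:
{"fn": "move_arm", "kwargs": {"increments": "60 -8 0 0 0; 60 -15 0 0 0; 60 -22 0 0 0; 60 -28 0 0 0; 60 -33 0 0 0; 60 -33 0 0 0"}}

```text
time_s: 9.15
tcp_pos: [0.5565, 0.0017, 0.0916]
tool_rot: [2.282, 2.159, 0.0]
contact_force: [-0.3, 0.2, -0.4]
gripper_width: 0.0597
```

```bash
cat > side.py <<'E'
from h import *
import sys
# centroid of the coloured pallet rim in side view -> lane position
def find(c):
    H=cv2.cvtColor(c["image"],cv2.COLOR_RGB2HSV); out={}
    yy,xx=np.mgrid[:384,:512]
    m=((H[...,0]>5)&(H[...,0]<15)&(H[...,1]>150)&(xx>200)&(xx<400)&(yy>150)).astype(np.uint8)
    n,l,s,ce=cv2.connectedComponentsWithStats(m); i=1+np.argmax(s[1:,4]); x,y,w,h,a=s[i]
    print("orange px box",x,y,w,h,a,"centre approx lane",W2L(ray(c,[[x+w/2,y+h/2]],.085)[0]).round(0))
plan([]); c=r.camera("side"); find(c); save(c,sys.argv[1])
print("rest_first px",proj(c,[L2W([0,-232,72]),L2W([0,-153,82])]).round(0).tolist())
E
python3 side.py s1
```

```text
t 9.15 lane tcp [-5.9 26.5 91.6] roll to lane x: -0.0 F lane [-0.3  0.2 -0.4] [-0.21  0.25  1.77 -0.    1.13 -0.16] 0.059737893103653114
orange px box 273 230 48 15 174 centre approx lane [-10. -82.  85.]
rest_first px [[336.0, 295.0], [316.0, 261.0]]
```

Orange is rolling and there's no contact force. I'll lift and move behind blue.

Call:
{"fn": "move_arm", "kwargs": {"increments": "60 0 0 -40 0; 60 10 2 -80 0; 60 60 5 -100 0; 60 115 10 -100 0; 60 170 10 -100 0; 60 225 10 -100 0; 60 260 10 -100 0; 60 260 10 -100 0"}}

```text
time_s: 10.2
tcp_pos: [0.5801, 0.2637, 0.1913]
tool_rot: [-2.277, -2.164, 0.0]
contact_force: [-0.9, 0.2, 0.1]
gripper_width: 0.06
```

```bash
python3 side.py s2
python3 - <<'E'
from m import *
plan([[5,285,150],[5,285,92]])
c=r.camera("top")
for k,(m,z) in masks(c).items():
    if k in("blue","orange"):
        q=rect(c,m,z if k=="blue" else .072); print(k,W2L([*q[0]/1e3,0]).round(1),np.round(q[1],1),[W2L([*b/1e3,0]).round(0)[:2].tolist() for b in q[3]])
s=cv2.imread("pics/s2.png")
cv2.imwrite("pics/g.png",np.hstack([cv2.resize(s[160:360,200:400],(400,400)),cv2.resize(c["image"][110:260,200:400,::-1],(400,400))]))
E
```

```text
t 10.2 lane tcp [  3.2 289.3 191.3] roll to lane x: 0.2 F lane [-0.9  0.2  0.1] [0.24 0.34 1.44 0.   1.36 0.29] 0.059995566688315134
orange px box 293 270 64 37 456 centre approx lane [ -18. -221.   85.]
rest_first px [[336.0, 295.0], [316.0, 261.0]]
t 10.25 lane tcp [  3.5 287.6 191.3] roll to lane x: 0.1 F lane [ 0.2 -0.5 -0.4] [ 0.23  0.34  1.44 -0.    1.36  0.29] 0.05977344784621152
[5, 285, 150] -> [-2.6  1.5 41.3]
[5, 285, 92] -> [-2.6  1.5 99.3]
blue [  4.7 216.6   0. ] [77.5 97.5] [[-48.0, 183.0], [49.0, 173.0], [57.0, 250.0], [-39.0, 260.0]]
orange [  -5.4 -192.6    0. ] [71.1 99.1] [[-54.0, -229.0], [45.0, -227.0], [43.0, -156.0], [-56.0, -158.0]]
```

View pics/g.png

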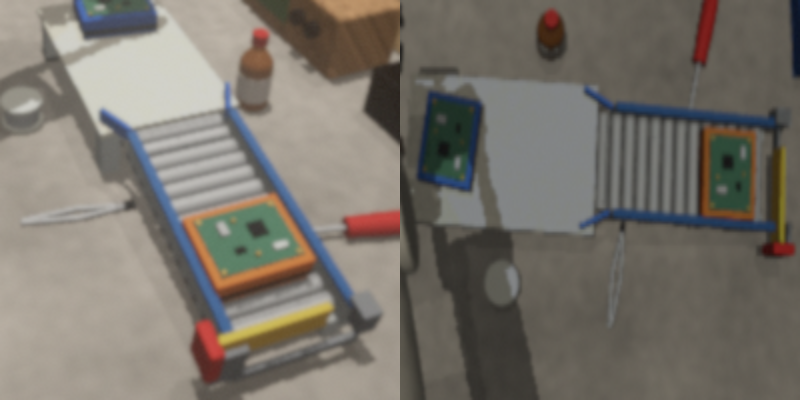

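Orange is on the rollers, still short of the stop and probably still moving. I'll descend behind blue, then check again.

Call:
{"fn": "move_arm", "kwargs": {"increments": "60 -3 0 40 0; 60 -3 0 75 0; 60 -3 0 95 0; 60 -3 0 99 0; 60 -3 0 99 0; 60 -3 0 99 0"}}

```text
time_s: 11.05
tcp_pos: [0.5817, 0.2584, 0.0944]
tool_rot: [2.28, 2.159, 0.004]
contact_force: [0.4, -0.4, -0.4]
gripper_width: 0.0598
```

```bash
cat > chk.py <<'E'
from m import *
plan([]); c=r.camera("top")
for k,(m,z) in masks(c).items():
    if k in("blue","orange"):
        q=rect(c,m,z if k=="blue" else .072); print(k,W2L([*q[0]/1e3,0]).round(1),np.round(q[1],1),[W2L([*b/1e3,0]).round(0)[:2].tolist() for b in q[3]])
save(c,"top_last")
E
python3 chk.py; python3 side.py s3
```

```text
t 11.05 lane tcp [  5.1 284.1  94.4] roll to lane x: 0.0 F lane [ 0.5 -0.4 -0.4] [0.23 0.43 1.53 0.   1.18 0.28] 0.0597705233014748
blue [  4.5 216.7   0. ] [78.5 97.8] [[-48.0, 183.0], [49.0, 172.0], [57.0, 250.0], [-40.0, 261.0]]
orange [  -4.7 -210.3    0. ] [35.7 99.4] [[-54.0, -229.0], [45.0, -227.0], [45.0, -191.0], [-55.0, -194.0]]
t 11.1 lane tcp [  5.  284.1  94.2] roll to lane x: 0.0 F lane [-0.   0.  -0.3] [ 0.23  0.43  1.53 -0.    1.18  0.28] 0.060091225877136195
orange px box 302 288 21 36 145 centre approx lane [ -56. -248.   85.]
rest_first px [[336.0, 295.0], [316.0, 261.0]]
```

```bash
python3 -c "
from h import *
s=r.camera('side')['image'][160:360,200:400,::-1]; c=r.camera('top')['image'][110:260,200:400,::-1]
cv2.imwrite('pics/i.png',np.hstack([cv2.resize(s,(400,400)),cv2.resize(c,(400,400))]))"; sed -i 's/xx<375/xx<388/; s/h>5)&(h<22)/h>5)\&(h<18)/' m.py; python3 chk.py
```

```text
t 11.25 lane tcp [  4.4 284.   93.4] roll to lane x: 0.0 F lane [-0.8 -0.2 -0. ] [ 0.23  0.43  1.53 -0.    1.18  0.28] 0.060088158757521035
blue [  4.5 216.7   0. ] [78.5 98. ] [[-48.0, 183.0], [49.0, 172.0], [58.0, 250.0], [-40.0, 261.0]]
orange [  -5.2 -229.7    0. ] [ 74.4 101. ] [[-55.0, -268.0], [46.0, -266.0], [45.0, -192.0], [-56.0, -193.0]]
```

View pics/i.png

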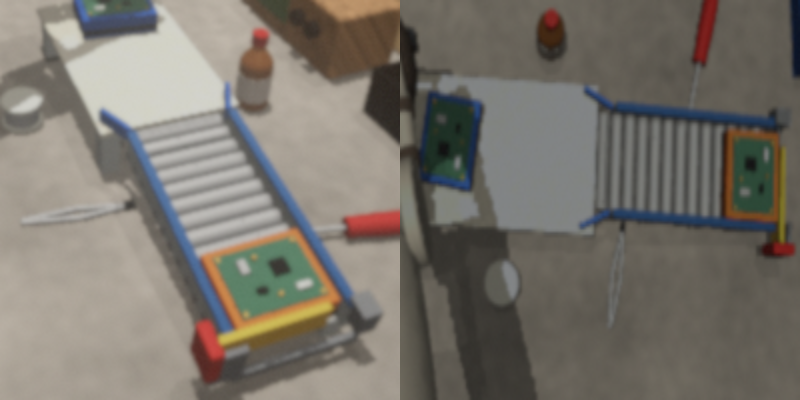

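Orange rests against the stop at y ≈ -230, unchanged over the last frames, and blue is untouched. I'll push blue now.

Call:
{"fn": "move_arm", "kwargs": {"increments": "60 -8 0 0 0; 60 -16 0 0 0; 60 -25 0 0 0; 60 -35 0 0 0; 60 -45 0 0 0; 60 -55 0 0 0; 60 -65 0 0 0; 60 -75 0 0 0; 60 -85 0 0 0; 60 -95 0 0 0"}}

```text
time_s: 12.55
tcp_pos: [0.5753, 0.1626, 0.0926]
tool_rot: [2.281, 2.16, 0.0]
contact_force: [-0.9, 0.3, 0.4]
gripper_width: 0.0598
```

Call:
{"fn": "move_arm", "kwargs": {"increments": "60 -10 0 0 0; 60 -20 0 0 0; 60 -30 0 0 0; 60 -40 0 0 0; 60 -50 0 0 0; 60 -60 0 0 0; 60 -70 0 0 0; 60 -80 0 0 0; 60 -90 0 0 0; 60 -100 0 0 0"}}

```text
time_s: 13.8
tcp_pos: [0.5698, 0.0628, 0.0926]
tool_rot: [-2.281, -2.16, 0.0]
contact_force: [-0.6, 0.6, -0.1]
gripper_width: 0.0602
```

```bash
python3 chk.py
```

```text
t 13.8 lane tcp [ 4.  88.1 92.6] roll to lane x: 0.0 F lane [-0.6  0.6 -0.1] [-0.1   0.29  1.72 -0.    1.14 -0.05] 0.06020834508942495
blue [-38.2  46.7   0. ] [14.5  5.8] [[-41.0, 39.0], [-35.0, 40.0], [-36.0, 54.0], [-41.0, 54.0]]
orange [  -5.8 -229.7    0. ] [74.4 99.8] [[-55.0, -268.0], [45.0, -266.0], [43.0, -192.0], [-56.0, -193.0]]
```

Call:
{"fn": "move_arm", "kwargs": {"increments": "60 -8 0 0 0; 60 -16 0 0 0; 60 -24 0 0 0; 60 -32 0 0 0; 60 -40 0 0 0; 60 -47 0 0 0; 60 -53 0 0 0; 60 -58 0 0 0; 60 -61 0 0 0; 60 -61 0 0 0"}}

```text
time_s: 15.1
tcp_pos: [0.5665, 0.0024, 0.0926]
tool_rot: [-2.282, -2.159, 0.0]
contact_force: [0.1, -0.3, -1.5]
gripper_width: 0.0599
```

Call:
{"fn": "move_arm", "kwargs": {"increments": "60 0 0 -40 0; 60 10 0 -80 0; 60 60 0 -110 0; 60 110 -10 -110 0; 60 160 -20 -110 0; 60 200 -20 -110 0; 60 200 -20 -110 0; 60 200 -20 -110 0; 60 200 -20 -110 0; 60 200 -20 -110 0"}}

```text
time_s: 16.35
tcp_pos: [0.5577, 0.2024, 0.2026]
tool_rot: [2.283, 2.158, -0.0]
contact_force: [0.9, 0.0, -0.2]
gripper_width: 0.0604
```

Call:
{"fn": "move_arm", "kwargs": {"increments": "60 0 0 0 0; 60 0 0 0 0; 60 0 0 0 0; 60 0 0 0 0; 60 0 0 0 0; 60 0 0 0 0"}}

```text
time_s: 17.1
tcp_pos: [0.5575, 0.2034, 0.2026]
tool_rot: [2.281, 2.16, -0.0]
contact_force: [-0.5, -0.9, 0.2]
gripper_width: 0.0601
```

Run:
```python
from m import *
plan([])
s=r.camera('side'); c=r.camera('top')
for k,(m,z) in masks(c).items():
    if k=="orange": q=rect(c,m,.072)
    elif k=="blue":
        H=cv2.cvtColor(c["image"],cv2.COLOR_RGB2HSV).astype(int); yy,xx=np.mgrid[:384,:512]
        q=rect(c,(H[...,0]>35)&(H[...,0]<90)&(H[...,1]>60)&(xx>298)&(xx<352)&(yy>150)&(yy<195),.083); k="blue's green board"
    elif k=="pad": q=rect(c,m,z)
    else: continue
    print(k,W2L([*q[0]/1e3,0]).round(1),np.round(q[1],1),[W2L([*b/1e3,0]).round(0)[:2].tolist() for b in q[3]])
cv2.imwrite('pics/j.png',np.hstack([cv2.resize(s["image"][160:360,200:400,::-1],(400,400)),cv2.resize(c["image"][110:260,200:400,::-1],(400,400))]))
```

```text
t 17.1 lane tcp [-16.1 227.8 202.6] roll to lane x: 0.0 F lane [-0.4 -1.   0.2] [ 0.15  0.22  1.57 -0.    1.36  0.2 ] 0.060109242560806776
blue's green board [   5.1 -140.8    0. ] [32.3 80.5] [[-35.0, -158.0], [46.0, -156.0], [45.0, -124.0], [-36.0, -126.0]]
orange [  -5.7 -229.9    0. ] [ 74. 100.] [[-55.0, -268.0], [45.0, -266.0], [44.0, -192.0], [-56.0, -194.0]]
pad [ -86.7 -271.9    0. ] [41.3 11.7] [[-91.0, -293.0], [-80.0, -292.0], [-82.0, -251.0], [-94.0, -252.0]]
```

View pics/j.png

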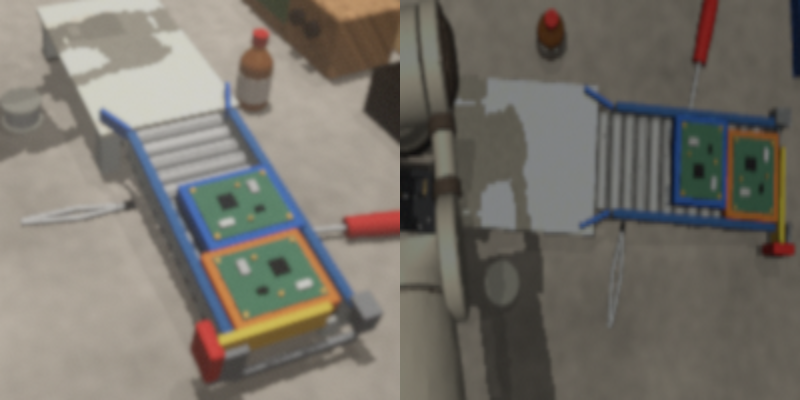

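Run:
```python
from m import *
for i in range(2):
    c=r.camera('top'); H=cv2.cvtColor(c["image"],cv2.COLOR_RGB2HSV).astype(int); yy,xx=np.mgrid[:384,:512]
    q=rect(c,(H[...,0]>35)&(H[...,0]<90)&(H[...,1]>60)&(xx>298)&(xx<360)&(yy>150)&(yy<195),.083)
    print(W2L([*q[0]/1e3,0]).round(1),np.round(q[1],1))
r.job_done()
```

```text
[   4.5 -153.9    0. ] [53.2 82.3]
[   4.7 -153.9    0. ] [55.9 80.7]
the job is handed in; nothing more can be done
```

The stop is home and both pallets are queued on the rollers, orange against the stop and blue against orange. I handed the job in at about 17 s, and no verdict was reported.

- **Stop:** I pushed the red pad until it hit a rigid end at about 18 N. It moved about 55 mm. That only puts the stop at its home position if it started near 0.02 m. The pictures agree, showing the plate reaching the far block, but I could not read the joint value directly.
- **Orange (first):** I pushed it over the edge and it ran down by itself. It rested at lane x ≈ -5, y ≈ -230 mm, unchanged between frames, before I started blue.
- **Blue (second):** I pushed it the same way. It rests at lane x ≈ 5, y ≈ -154 mm, the same in two consecutive frames.
- **One reading to ignore:** an earlier measurement of blue gave y ≈ -141 mm, because my picture crop cut off part of its board. A wider crop gave -154 mm.
- **Everything else:** the hand was lifted clear at the end, with contact force around 1 N or less (noise). The bystanders in view looked unmoved in the pictures. I did not measure them.

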